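# Line up the sanding drums by diameter

## Robot

A 6-joint arm with a two-finger parallel gripper is mounted at the origin on the work surface. World frame = base frame: x ahead of the robot, y to its left, z up, the work surface at z = 0. Lengths are in mm, angles in rad, forces in N, time in s.
With the tool pointing down it reaches from about 250 to 775 mm from the base axis. Payload 8.9 kg.
Tool frame: the origin (TCP) lies on the front face of the gripper's body, between the roots of the fingers; the fingertips stand 73 mm ahead of it and the grasp point (between the pads) lies 54 mm ahead of it (r.grip_depth is the distance from the TCP to the grasp point, in mm); z points along the fingers, y is the line along which they close (so a half turn about z gives the same grasp; the last joint's range is limited). The gripper opens to 85 mm and grips with 20 to 120 N. Pads are 22 mm wide; open, the fingers measure 114 mm over their backs; the gripper's body (76 mm by 85 mm) begins 54 mm behind the grasp point. The pads swing forward as they close: fully open they stand 13 mm farther back than shut.
Start: joints at [-1.303, 0.291, -0.153, 1.127, 0, 1.431], TCP at [207.73, -482.154, 303.905] pointing down, gripper open.
Joint ranges: [-2.52, 2.52], [-0.91, 1.74], [-1.3, 1.37], [-1.96, 2.02], [-1.52, 1.47], [-3.14, 3.14]. Speed limits (rad/s): [2.22, 2.22, 2.79, 3.14, 3.14, 3.14].

## Interface

Orientations are given as a rotation vector (axis times angle).
In Python, from cell import r gives the robot as it stands. The module is installed in compiled form; this text tells all that it offers. Calls block until the motion is done:
- r.move_pose(position, orientation): joint-space move of the TCP to a pose.
- r.servo_line(position, rot=None, feed=150, threshold=None): straight line of the TCP; rot=None keeps the orientation; feed is the mean speed in mm/s. With threshold (N) it stops when the force on the tool has changed by that much, and returns True; else False.
- r.movej(angles): joint-space move.
- r.grip(opening, grasp_force=None): opening from 0.0 (shut) to 1.0 (fully open); grasp_force is the grip in N (None keeps the last); returns when the fingers have stopped.
- r.hold(seconds).
- r.ik(position, orientation): joint angles nearest the present ones, or None.
- r.observe(): the state.
- r.capture(name): name is "scene" or "top" or "wrist"; returns the picture (420x560x3 uint8, blue, green, red); there is no depth.
- r.camera_params(name): a dict with "K" (3x3 intrinsics, pixels), "rvec" (rotation vector, rad) and "tvec" (3), from world to camera coordinates, as OpenCV has them. Camera axes: x right, y down, z forward; pixel columns grow to the right and rows downward; lengths in mm; the calibration is good to about 2 mm. A picture is of the moment at which its call begins: read the wrist's pose just before it. camera_params takes no time and is no camera call; for the wrist camera it gives the pose at the moment of the call.
A pose or a line that the arm cannot do raises r.MotionError and nothing moves.
- r.close_job(): hands the job in; it is judged then, once.
Trained networks look in the newest picture that a camera, given by its name, has taken for a name from the list of things; names that differ only in an ending like _2 or _b are one class to them, and where a whole thing is asked for, a point or a joint stands for the part that bears it (a point fixed in the world has none). Each returns a list of dicts, best first, with "confidence" (0 to 1); they miss things now and then, are a little off and sometimes report something else, mostly with a low value. They report only what shows in the picture. A call takes as long as a camera call. They do not tell look-alikes from the thing itself.
- r.masks_of(camera, target): "pixels" (420x560 bool, what is visible of it) and "bbox" ([left, top, right, bottom] in pixels, round what is visible of it).
The state is a dict: "time_s": time; "joints": joint angles; "qvel": joint speeds; "effort": joint torques, N m; "eef_pos": TCP position; "eef_rot": TCP orientation; "force": force on the tool from outside, world axes, zero at the start; "wrist_torque": the same for the moment, N m; "gripper_width": opening from 0.0 (shut) to 1.0 (fully open); "gripper_force": force on a finger pad.
Only numpy, scipy, OpenCV 4.12 (cv2) and the standard library are available. Lean on these libraries where they do the work, as an engineer would, in place of code of your own. Each camera call takes 0.05 s, during which the arm holds its last target. There are 200 camera calls.

## Task

Line up the four sanding drums on the wooden rack in order of diameter, one centred on each green felt pad: the thinnest on the pad next to the red end block, then ever wider ones, the widest at the far end. Each drum must stand upright with its nut on top, and the yellow glue bottle must be left standing where it is.

Things in the scene. Friction and masses are not known exactly. Their poses are not given: they have to be found in the camera images.
- drum_26: the thinnest of four loose sanding drums: upright brown abrasive cylinder, 26 mm in diameter and 50 mm tall, with a black rubber top face carrying a steel nut 10 mm across and 6 mm high; stands on the table. Origin: centre of its flat underside, z up its axis (round, so its yaw does not matter). Under 0.35 kg
- drum_38: the second thinnest of four loose sanding drums: upright brown abrasive cylinder, 38 mm in diameter and 50 mm tall, with a black rubber top face carrying a steel nut 10 mm across and 6 mm high; stands on the table. Origin: centre of its flat underside, z up its axis (round, so its yaw does not matter). Under 0.35 kg
- drum_50: the second widest of four loose sanding drums: upright brown abrasive cylinder, 50 mm in diameter and 50 mm tall, with a black rubber top face carrying a steel nut 10 mm across and 6 mm high; stands on the table. Origin: centre of its flat underside, z up its axis (round, so its yaw does not matter). Under 0.35 kg
- drum_62: the widest of four loose sanding drums: upright brown abrasive cylinder, 62 mm in diameter and 50 mm tall, with a black rubber top face carrying a steel nut 10 mm across and 6 mm high; stands on the table. Origin: centre of its flat underside, z up its axis (round, so its yaw does not matter). Under 0.35 kg
- pad_a: green felt pad, 74 mm in diameter, 3 mm thick; one of four alike, fixed in a straight row at 90 mm spacing on a fixed pale wooden rack board (90 x 440 mm, 12 mm thick). Row order a, b, c, d; this one is at one end. Its y axis runs along the row from d to a, x across it, away from the robot. Origin: centre of its underside; its upper face is 15 mm above the table
- pad_b: green felt pad, 74 mm in diameter, 3 mm thick; one of four alike, fixed in a straight row at 90 mm spacing on a fixed pale wooden rack board (90 x 440 mm, 12 mm thick). Row order a, b, c, d; this one is next to pad_a. Its y axis runs along the row from d to a, x across it, away from the robot. Origin: centre of its underside; its upper face is 15 mm above the table
- pad_c: green felt pad, 74 mm in diameter, 3 mm thick; one of four alike, fixed in a straight row at 90 mm spacing on a fixed pale wooden rack board (90 x 440 mm, 12 mm thick). Row order a, b, c, d; this one is next to pad_d. Its y axis runs along the row from d to a, x across it, away from the robot. Origin: centre of its underside; its upper face is 15 mm above the table
- pad_d: green felt pad, 74 mm in diameter, 3 mm thick; one of four alike, fixed in a straight row at 90 mm spacing on a fixed pale wooden rack board (90 x 440 mm, 12 mm thick). Row order a, b, c, d; this one is at the other end. Its y axis runs along the row from d to a, x across it, away from the robot. Origin: centre of its underside; its upper face is 15 mm above the table
- red_end: fixed bright red block, 60 x 26 mm and 22 mm high, on one end of the rack board, 65 mm beyond the last pad's centre; it may be at either end (the other end has a similar plain wooden block). Origin: centre of its underside, 12 mm above the table
- glue_bottle: small loose yellow glue bottle with an orange nozzle, standing upright near the drums, 42 mm in diameter and 108 mm tall; to be left alone. Origin: centre of its underside
There are look-alikes about, which are no part of the job. Leave any turquoise look-alike of the drum_38 alone.

How it is judged (in metres and radians):
At the end, for the whole second after the job is handed in: In order from the red end block the 26, 38, 50 and 62 mm drums stand on the four pads, each within 12 mm of its pad's centre, nut up, upright within 0.1 rad, resting on the pad, released and at rest (((horizontal distance between red_end and pad_a below 0.09 m and horizontal distance between drum_26 and pad_a below 0.012 m and horizontal distance between drum_38 and pad_b below 0.012 m and horizontal distance between drum_50 and pad_c below 0.012 m and horizontal distance between drum_62 and pad_d below 0.012 m) or (horizontal distance between red_end and pad_d below 0.09 m and horizontal distance between drum_26 and pad_d below 0.012 m and horizontal distance between drum_38 and pad_c below 0.012 m and horizontal distance between drum_50 and pad_b below 0.012 m and horizontal distance between drum_62 and pad_a below 0.012 m)) and angle between each of drum_26, drum_38, drum_50, drum_62's own z axis and vertical below 0.1 rad and z of drum_26 in the frame of pad_a between 0 and 0.006 m and linear speed of each of drum_26, drum_38, drum_50, drum_62 below 0.02 m/s and angular speed of each of drum_26, drum_38, drum_50, drum_62 below 0.2 rad/s and z of drum_38 in the frame of pad_a between 0 and 0.006 m and z of drum_50 in the frame of pad_a between 0 and 0.006 m and z of drum_62 in the frame of pad_a between 0 and 0.006 m); the robot touches nothing.
It fails at once if the glue bottle is shifted by more than 20 mm or tipped (distance of glue_bottle from where it was at the start of the episode above 0.02 m or angle between glue_bottle's own z axis and vertical above 0.3 rad).
It also fails if it takes over 112 s, if anything falls off the work surface, if the arm or the gripper's body presses on something with over 40 N, if the wrist force passes 120 N, or if a joint passes its speed limit or range.

## Working session

There is one attempt and no reset: what is moved stays moved. The work goes in short steps, each a Python script; the robot and the scene stay as the last script left them, time stands still between calls to the robot, and variables do not carry over. Pictures are saved under pics/ and viewed, at most 14 in all, crops included, and the job is handed in when it is done.

```bash
mkdir -p pics; python3 - <<'E'
from cell import r
import cv2,numpy as np
for n in("scene","top"):
    cv2.imwrite(f"pics/{n}0.png",r.capture(n))
    p=r.camera_params(n);print(n,p)
    R=cv2.Rodrigues(np.array(p["rvec"],float))[0];print(-R.T@np.array(p["tvec"]).ravel())
    for t in("drum_26","drum_38","drum_50","drum_62","pad_a","red_end","glue_bottle"):
        print(t,[(round(d["confidence"],2),[int(v) for v in d["bbox"]],int(d["pixels"].sum())) for d in r.masks_of(n,t)])
s=r.observe();print(s["time_s"],s["eef_rot"],r.grip_depth,s["gripper_width"])
E
```

```text
scene {'K': array([[447.09959121,   0.        , 279.34279188],
       [  0.        , 447.09959121, 215.58568474],
       [  0.        ,   0.        ,   1.        ]]), 'rvec': array([ 2.13544297,  0.87480653, -0.40135042]), 'tvec': array([-417.08615684, -206.29578485, 1256.39788074])}
[1060.91837166 -487.3706259   657.24921415]
drum_26 [(0.96, [257, 165, 281, 195], 725), (0.89, [160, 220, 187, 253], 736), (0.61, [322, 134, 337, 151], 284), (0.57, [334, 142, 354, 167], 336), (0.56, [106, 303, 125, 329], 413)]
drum_38 [(0.96, [257, 165, 281, 195], 725), (0.89, [160, 220, 187, 253], 736), (0.61, [322, 134, 337, 151], 284), (0.57, [334, 142, 354, 167], 336), (0.56, [106, 303, 125, 329], 413)]
drum_50 [(0.96, [257, 165, 281, 195], 725), (0.89, [160, 220, 187, 253], 736), (0.61, [322, 134, 337, 151], 284), (0.57, [334, 142, 354, 167], 336), (0.56, [106, 303, 125, 329], 413)]
drum_62 [(0.96, [257, 165, 281, 195], 725), (0.89, [160, 220, 187, 253], 736), (0.61, [322, 134, 337, 151], 284), (0.57, [334, 142, 354, 167], 336), (0.56, [106, 303, 125, 329], 413)]
pad_a [(0.92, [297, 232, 331, 254],
[... 1026 characters left out ...]
5, 281], 596), (0.61, [325, 256, 348, 275], 403), (0.6, [119, 235, 140, 253], 318), (0.48, [403, 216, 423, 229], 162)]
drum_62 [(0.89, [101, 264, 130, 280], 310), (0.67, [207, 255, 235, 281], 596), (0.61, [325, 256, 348, 275], 403), (0.6, [119, 235, 140, 253], 318), (0.48, [403, 216, 423, 229], 162)]
pad_a [(0.94, [312, 151, 340, 181], 621), (0.9, [280, 161, 307, 191], 648), (0.63, [207, 178, 236, 204], 648), (0.61, [241, 167, 269, 196], 681), (0.32, [122, 233, 143, 253], 324)]
red_end [(0.7, [403, 216, 422, 229], 162), (0.66, [188, 181, 203, 207], 281)]
glue_bottle [(0.81, [265, 266, 281, 284], 277)]
0.8 [ 3.07678155e+00  6.34594296e-01 -6.23238026e-05] 53.900000000000006 0.9994281029093603
```

View pics/scene0.png

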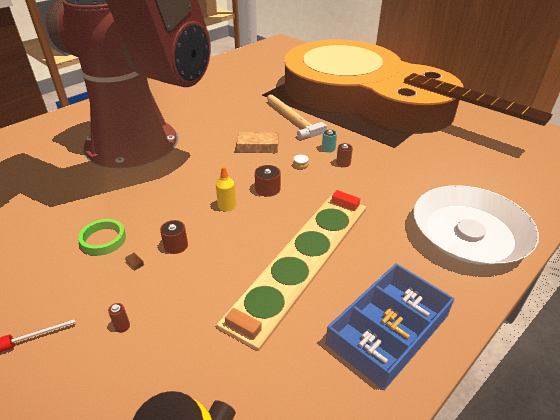

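View pics/top0.png

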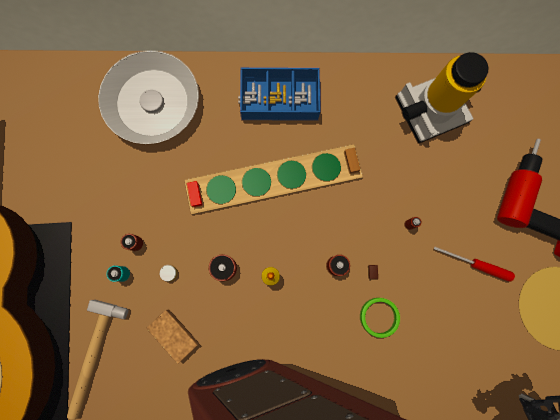

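The top view shows the red end block at (194,194), so the row runs from left (pad_a) to right (pad_d). Candidates are brown drums at (131,242), (222,267), (339,265) and (413,223), and a turquoise look-alike at (118,273). The glue bottle is at (271,276), between the two widest drums. Next I fit cylinders to both views.

```bash
cat > h.py <<'E'
from cell import r
import cv2,numpy as np
from scipy.optimize import least_squares
A=np.linspace(0,2*np.pi,73)
def proj(p,P): return cv2.projectPoints(np.asarray(P,float).reshape(-1,3),p["rvec"],p["tvec"],p["K"],None)[0].reshape(-1,2)
def circ(x,y,z,d): return np.c_[x+d/2*np.cos(A),y+d/2*np.sin(A),0*A+z]
def bb(p,P): q=proj(p,P); return np.r_[q.min(0),q.max(0)]
def ray(p,u,z):
    R=cv2.Rodrigues(p["rvec"])[0]; c=-R.T@np.ravel(p["tvec"])
    d=R.T@np.linalg.inv(p["K"])@np.array([u[0],u[1],1.]); return (c+d*(z-c[2])/d[2])[:2]
def fit(obs,x0,h=50):
    """obs: [(params,bbox)]; unknown x,y,top z,diameter; h = height of solid"""
    f=lambda v:np.concatenate([bb(p,np.r_[circ(v[0],v[1],v[2],v[3]),circ(v[0],v[1],v[2]-h,v[3])])-np.array(b)-[0,0,1,1] for p,b in obs])
    s=least_squares(f,x0,loss="soft_l1"); return s.x,np.sqrt(np.mean(f(s.x)**2))
E
python3 - <<'E'
from h import *
P={n:r.camera_params(n) for n in("scene","top")}
D={}
for n in P:
    r.capture(n); D[n]=r.masks_of(n,"drum_50"),r.masks_of(n,"pad_a"),r.masks_of(n,"red_end"),r.masks_of(n,"glue_bottle")
z0={0:(50,50,50),1:(15,74,1),3:(108,42,108)}
for k,(z,d0,h) in z0.items():
    for t in D["top"][k]:
        b=t["bbox"];g=ray(P["top"],((b[0]+b[2])/2,(b[1]+b[3])/2),z/1.5 if k!=1 else z)
        best=[]
        for s in D["scene"][k]:
            v,e=fit([(P["top"],b),(P["scene"],s["bbox"])],[*g,z,d0],h); best.append((e,v,s["bbox"]))
        e,v,sb=min(best,key=lambda q:q[0]); print(k,[int(i) for i in b],[int(i) for i in sb],np.round(v,1),"rms",round(e,2),"conf",round(t["confidence"],2))
for t in D["top"][2]:
    b=t["bbox"];print("red",b,ray(P["top"],((b[0]+b[2])/2,(b[1]+b[3])/2),30))
p=r.camera_params("wrist");print(p["K"][0,0]);R=cv2.Rodrigues(p["rvec"])[0];c=-R.T@np.ravel(p["tvec"]);o=r.observe()
T=cv2.Rodrigues(o["eef_rot"])[0];print("cam in tool",T.T@(c-o["eef_pos"]),"axes",(T.T@R.T).round(3),o["time_s"])
E
```

```text
0 [207, 256, 237, 279] [253, 165, 282, 197] [429.6 117.1  47.4  65.5] rms 1.49 conf 0.96
0 [122, 233, 143, 253] [335, 140, 351, 167] [487.5 333.9  50.5  42.6] rms 1.45 conf 0.86
0 [103, 265, 131, 280] [320, 133, 337, 149] [415.2 366.   44.4  42.5] rms 1.94 conf 0.7
0 [404, 216, 420, 229] [106, 302, 128, 331] [ 533.6 -343.5   50.3   26.5] rms 0.3 conf 0.68
0 [322, 257, 351, 281] [106, 302, 128, 331] [ 413.1 -305.3  -99.    42.2] rms 22.72 conf 0.68
1 [276, 160, 304, 190] [273, 256, 308, 284] [660.5 -47.3  12.5  74.4] rms 1.09 conf 0.86
1 [241, 170, 270, 198] [296, 232, 332, 253] [639.2  43.5   8.6  70.7] rms 1.96 conf 0.81
1 [205, 176, 235, 204] [314, 206, 351, 231] [621.7 128.9  11.4  80.9] rms 1.42 conf 0.75
1 [312, 152, 338, 181] [243, 288, 283, 319] [ 680.6 -138.1    9.7   73.9] rms 0.8 conf 0.72
3 [262, 269, 282, 287] [218, 164, 235, 211] [402.6   3.4 100.9  40.9] rms 2.9 conf 0.69
red [187.1, 180.1, 203.1, 207.1] [607.92638173 186.77751068]
295.19256977067994
cam in tool [ 79.62649718   0.2561858  -70.8031049 ] axes [[ 0.    -0.951 -0.309]
 [ 1.     0.001 -0.001]
 [ 0.001 -0.309  0.951]] 1.3
```

The fits place four brown drums at about 62, 50, 38 and 26 mm, and the turquoise look-alike near (415,366). I'll refine with several wrist views.

```bash
cat >> h.py <<'E'
def rot(phi):
    s,c=np.sin(phi),np.cos(phi); return cv2.Rodrigues(np.array([[-s,c,0],[c,s,0],[0,0,-1.]]))[0].ravel() if False else cv2.Rodrigues(np.array([[-s,c,0],[c,s,0],[0,0,-1.]]).T.T)[0].ravel()
def rotv(phi):
    s,c=np.sin(phi),np.cos(phi); R=np.column_stack([[-s,c,0],[c,s,0],[0,0,-1.]])
    from scipy.spatial.transform import Rotation
    return Rotation.from_matrix(R).as_rotvec()
E
sed -i '/^def rot(phi)/,+1d' h.py
python3 - <<'E'
from h import *
import pickle
O={}
rv=rotv(-np.pi/2)
V=[(470,-270),(400,-120),(400,60),(400,220),(450,300),(560,130),(560,-40)]
views=[]
for i,(x,y) in enumerate(V):
    try: r.move_pose([x,y,300],rv)
    except r.MotionError as e: print(i,"fail",e); continue
    r.hold(.2)
    p=r.camera_params("wrist"); im=r.capture("wrist"); cv2.imwrite(f"pics/w{i}.png",im)
    views.append((i,p,{k:[(m["bbox"],m["confidence"]) for m in r.masks_of("wrist",k)] for k in("drum_50","pad_a","red_end","glue_bottle")}))
pickle.dump(views,open("views.pkl","wb"))
guess={"d62":(430,117,50,62,50),"d38":(487,334,50,38,50),"teal":(415,366,50,38,50),"d26":(533,-343,50,26,50),"d50":(430,-155,50,50,50),
"pa":(621,129,15,74,1),"pb":(639,43,15,74,1),"pc":(660,-47,15,74,1),"pd":(680,-138,15,74,1),"glue":(402,3,108,42,108)}
for g,(x,y,z,d,h) in guess.items():
    key="drum_50" if g[0] in"dt" else "pad_a" if g[0]=="p" else "glue_bottle"; obs=[];ids=[]
    for i,p,dd in views:
        e=bb(p,np.r_[circ(x,y,z,d),circ(x,y,z-h,d)])
        if e[0]<3 or e[1]<3 or e[2]>556 or e[3]>416: continue
        c=[b for b,cf in dd[key] if np.abs(np.array(b)-e).max()<25]
        if c: obs.append((p,min(c,key=lambda b:np.abs(np.array(b)-e).sum())));ids.append(i)
    if len(obs)>1: v,e=fit(obs,[x,y,z,d],h);print(g,np.round(v,1),"rms",round(e,2),ids)
    else: print(g,"views",ids)
o=r.observe();print(o["time_s"],o["joints"])
E
```

```text
d62 [428.4 116.4  49.6  63.6] rms 1.86 [1, 2, 3, 4, 5, 6]
d38 [489.2 334.8  49.6  34.7] rms 0.83 [3, 4, 5]
teal [412.5 364.9  49.7  39. ] rms 1.64 [3, 4, 5]
d26 [ 535.2 -344.8   48.2   24.2] rms 0.96 [0, 1]
d50 [ 434.  -156.9   51.2   46.9] rms 3.07 [0, 2, 5, 6]
pa views [6]
pb [641.9  38.1  12.8  77.9] rms 0.97 [5, 6]
pc [662.6 -48.8  16.2  74.4] rms 0.84 [5, 6]
pd views [6]
glue [409.9   3.1  92.4  31.5] rms 2.74 [1, 2, 3, 6]
18.225 [-2.01510675e-01  3.62222166e-01 -6.10891228e-02  1.14745270e+00
 -3.67518907e-06  2.94003076e+00]
```

```bash
python3 - <<'E'
import cv2,numpy as np
from h import *
import pickle
views={i:(p,d) for i,p,d in pickle.load(open("views.pkl","rb"))}
p,_=views[4]; im=cv2.imread("pics/w4.png")
c=proj(p,[[450,350,25]])[0].astype(int);print(c,proj(p,[[489,335,50],[412,365,50]]))
x0,y0=np.clip(c-[100,75],0,[360,270]);print(x0,y0);cv2.imwrite("pics/c4.png",cv2.resize(im[y0:y0+150,x0:x0+200],None,fx=4,fy=4))
# green discs: all views, rigid row fit (cx,cy,theta,z)
F=[(views[i][0],f"pics/w{i}.png") for i in views]+[(r.camera_params("top"),"pics/top0.png"),(r.camera_params("scene"),"pics/scene0.png")]
G=[(621,129),(639,43),(660,-47),(680,-138)];obs=[]
for q,f in F:
    h=cv2.cvtColor(cv2.imread(f),cv2.COLOR_BGR2HSV); m=cv2.inRange(h,(50,80,30),(80,255,255))
    n,l,s,ce=cv2.connectedComponentsWithStats(m)
    for k,(x,y) in enumerate(G):
        e=bb(q,circ(x,y,15,74))
        if e[0]<2 or e[1]<2 or e[2]>557 or e[3]>417: continue
        for j in range(1,n):
            b=np.r_[s[j,:2],s[j,:2]+s[j,2:4]]
            if s[j,4]>200 and np.abs(b-e).max()<20: obs.append((q,k,b,f))
fun=lambda v:np.concatenate([bb(q,circ(v[0]+(1.5-k)*90*np.cos(v[2]),v[1]+(1.5-k)*90*np.sin(v[2]),v[3],v[4]))-b for q,k,b,f in obs])
s=least_squares(fun,[650,-4,np.pi/2+.2,15,74],loss="soft_l1");v=s.x;print(v,len(obs),np.sqrt(np.mean(fun(v)**2)))
for (q,k,b,f),e in zip(obs,fun(v).reshape(-1,4)):print(f,k,e.round(1))
for k in range(4):print([round(v[0]+(1.5-k)*90*np.cos(v[2]),1),round(v[1]+(1.5-k)*90*np.sin(v[2]),1)])
E
```

```text
[240 183] [[249.6540561  153.23401705]
 [226.06138311 220.47820187]]
140 108
[650.7033355   -5.57015989   1.7877572   13.58812462  72.43596875] 11 0.43193170849156864
pics/w5.png 0 [-0.5  0.4  0.5 -0.4]
pics/w5.png 1 [ 0.6  0.  -0.2  0.5]
pics/w5.png 2 [ 0.1 -0.1  0.2 -0.3]
pics/w6.png 0 [ 0.3 -0.1 -0.   0.1]
pics/w6.png 1 [ 0.1  0.3  0.3 -0.3]
pics/w6.png 2 [ 0.3  0.   0.5 -0.1]
pics/w6.png 3 [ 0.1 -0.  -0.3  0.4]
pics/top0.png 0 [-0.7 -0.5 -0.5 -0.1]
pics/top0.png 1 [-1.2 -0.  -0.2  0.2]
pics/top0.png 2 [-1.  -0.4 -0.2 -0.4]
pics/top0.png 3 [-1.2  0.3 -0.5  0. ]
[np.float64(621.6), np.float64(126.3)]
[np.float64(641.0), np.float64(38.4)]
[np.float64(660.4), np.float64(-49.5)]
[np.float64(679.8), np.float64(-137.4)]
```

View pics/c4.png

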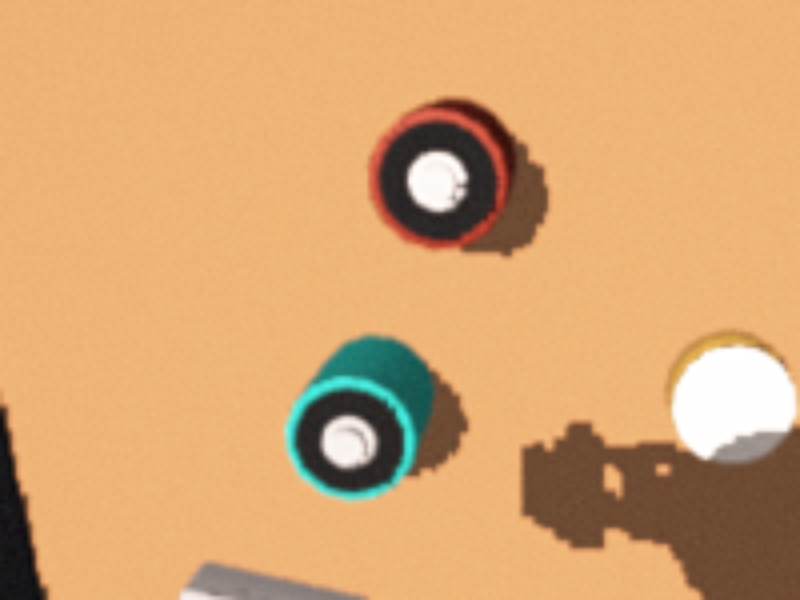

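View pics/w2.png

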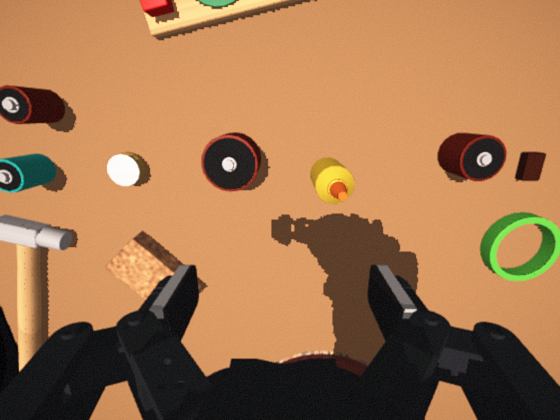

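The crop shows the brown drum at w4 (250,153), which is drum_38. The turquoise one at (226,220) is the look-alike. In w2 the 62 mm drum is at (231,163), the bottle at (333,183) and the 50 mm drum at (472,158), with a small block beside it at (530,166). I'll refine all four positions from the bright nuts and check reach.

```bash
python3 - <<'E'
from h import *
import pickle
views=pickle.load(open("views.pkl","rb"))
G={"d26":(535,-345),"d38":(489,335),"d50":(434,-157),"d62":(428.5,116.5)}
for g,(x,y) in G.items():
    obs=[]
    for i,p,_ in views:
        u=proj(p,[[x,y,55]])[0]
        if not(15<u[0]<545 and 15<u[1]<405):continue
        im=cv2.imread(f"pics/w{i}.png");h=cv2.cvtColor(im,cv2.COLOR_BGR2HSV)
        m=cv2.inRange(h,(0,0,130),(180,60,255));n,l,s,c=cv2.connectedComponentsWithStats(m)
        k=[j for j in range(1,n) if 15<s[j,4]<250 and np.hypot(*(c[j]-u))<14]
        if k: obs.append((i,p,c[min(k,key=lambda j:np.hypot(*(c[j]-u)))]))
    f=lambda v:np.concatenate([proj(p,[v])[0]-c for _,p,c in obs])
    s=least_squares(f,[x,y,55.],loss="soft_l1");print(g,s.x.round(1),[(i,np.round(proj(p,[s.x])[0]-c,1)) for i,p,c in obs])
R={"d62":((428,116),(679.8,-137.4)),"d50":((434,-157),(660.4,-49.5)),"d38":((489,335),(641,38.4)),"d26":((535,-345),(621.6,126.3))}
for g,(a,b) in R.items():
  for ph in (0,.217,2.74-np.pi,1.15):
    for h in (0,np.pi):
      w=(ph+h+np.pi)%(2*np.pi)-np.pi
      for q,zz in((a,82),(a,200),(b,97),(b,200)):
        try: j=r.ik([*q,zz],rotv(w))
        except Exception as e: j=None
        print(g,round(w,2),q,zz,None if j is None else np.round(j,2)) if zz in(82,97) or j is None else 0
E
```

```text
d26 [ 535.9 -342.6   52.9] [(0, array([-0.1, -0.2])), (1, array([0.1, 0.2]))]
d38 [489.8 335.4  53.3] [(3, array([-0.1, -0. ])), (4, array([0., 0.])), (5, array([0.1, 0. ]))]
d50 [ 434.1 -156.8   53.1] [(0, array([-0., -0.])), (1, array([-0. , -0.1])), (2, array([0.2, 0.1])), (5, array([-0.2, -0. ]))]
d62 [428.8 117.5  52.8] [(1, array([ 0.2, -0. ])), (2, array([-0.2, -0.2])), (3, array([0., 0.])), (4, array([0.1, 0. ])), (5, array([-0.2,  0.1]))]
d62 0.0 (428, 116) 82 [ 0.1   0.41 -0.67  0.49  0.    1.67]
d62 0.0 (679.8, -137.4) 97 [-0.3   0.77  0.08  0.89  0.    1.27]
d62 -3.14 (428, 116) 82 [ 0.1   0.41 -0.67  0.49  0.   -1.47]
d62 -3.14 (679.8, -137.4) 97 [-0.3   0.77  0.08  0.89  0.   -1.88]
d62 0.22 (428, 116) 82 [ 0.1   0.41 -0.67  0.49 -0.    1.45]
d62 0.22 (679.8, -137.4) 97 [-0.3   0.77  0.08  0.89  0.    1.05]
d62 -2.92 (428, 116) 82 [ 0.1   0.41 -0.67  0.49  0.   -1.69]
d62 -2.92 (679.8, -137.4) 97 [-0.3   0.77  0.08  0.89  0.   -2.09]
d62 -0.4 (428, 116) 82 [ 0.1   0.41 -0.67  0.49  0.    2.07]
d62 -0.4 (679.8, -137.4) 97 [-0.3   0.77  0.08  0.89  0.    1.67]
d62 2.74 (4
[... 2699 characters left out ...]
 0.22 (621.6, 126.3) 97 [ 0.09  0.67 -0.12  0.78 -0.    1.44]
d26 -2.92 (535, -345) 82 [-0.69  0.69 -0.12  0.76  0.   -2.48]
d26 -2.92 (621.6, 126.3) 97 [ 0.09  0.67 -0.12  0.78  0.   -1.7 ]
d26 -0.4 (535, -345) 82 [-0.69  0.69 -0.12  0.76  0.    1.28]
d26 -0.4 (621.6, 126.3) 97 [ 0.09  0.67 -0.12  0.78  0.    2.06]
d26 2.74 (535, -345) 82 [-0.69  0.69 -0.12  0.76 -0.   -1.86]
d26 2.74 (621.6, 126.3) 97 [ 0.09  0.67 -0.12  0.78 -0.   -1.08]
d26 1.15 (535, -345) 82 [-0.69  0.69 -0.12  0.76  0.   -0.27]
d26 1.15 (621.6, 126.3) 97 [ 0.09  0.67 -0.12  0.78  0.    0.51]
d26 -1.99 (535, -345) 82 [-0.69  0.69 -0.12  0.76  0.    2.87]
d26 -1.99 (621.6, 126.3) 97 [ 0.09  0.67 -0.12  0.78  0.   -2.64]
```

```bash
cat >> h.py <<'E'
PH=rotv(.217)
def pick(x,y,op=1.0,zt=82):
    r.grip(op); r.move_pose([x,y,180],PH); hit=r.servo_line([x,y,zt],feed=120,threshold=12)
    r.grip(0.0,40); w=r.observe()["gripper_width"]; r.servo_line([x,y,180],feed=200); o=r.observe()
    print("pick",hit,round(w*85,1),"held",round(o["gripper_width"]*85,1),round(float(o["gripper_force"]),1),round(o["time_s"],1))
def place(x,y,zt=96):
    r.move_pose([x,y,180],PH); r.servo_line([x,y,zt+12],feed=150); hit=r.servo_line([x,y,zt-2],feed=25,threshold=6)
    z=r.observe()["eef_pos"][2]; r.grip(.95); r.servo_line([x,y,190],feed=200); print("place",hit,round(z,1),round(r.observe()["time_s"],1))
E
python3 - <<'E'
from h import *
pick(434.1,-156.8); place(660.4,-49.5)
cv2.imwrite("pics/t1.png",r.capture("top"))
E
```

```text
pick False 49.3 held 48.9 41.6 22.3
place True 97.4 25.4
```

The first drum went well: the grip width was 49 mm and it touched down with the pad at 15.4 mm. On to the other three.

```bash
python3 - <<'E'
from h import *
pick(428.8,117.5); place(679.8,-137.4)
pick(535.9,-343.0,.8); place(621.6,126.3)
pick(489.8,335.3,.8); place(641,38.4)
r.move_pose([540,0,330],rotv(-np.pi/2)); r.hold(.2)
p=r.camera_params("wrist");im=r.capture("wrist");cv2.imwrite("pics/wf.png",im)
h=cv2.cvtColor(im,cv2.COLOR_BGR2HSV);m=cv2.inRange(h,(0,0,130),(180,60,255));n,l,s,c=cv2.connectedComponentsWithStats(m)
for x,y in((621.6,126.3),(641,38.4),(660.4,-49.5),(679.8,-137.4)):
    u=proj(p,[[x,y,68]])[0]
    for j in range(1,n):
        if 10<s[j,4]<300 and np.hypot(*(c[j]-u))<25: q=ray(p,c[j],68);print((x,y),q.round(1),"off",np.hypot(q[0]-x,q[1]-y).round(1),s[j,4])
r.movej([-1.303,.291,-.153,1.127,0,1.431]);r.hold(.5)
for n in("top","scene"):cv2.imwrite(f"pics/{n}f.png",r.capture(n))
print(r.observe()["time_s"])
E
```

```text
pick False 60.7 held 60.8 43.9 28.7
place True 97.5 32.1
pick False 25.0 held 25.2 39.2 35.5
place True 97.4 39.5
pick False 36.7 held 36.9 40.1 42.8
place True 97.5 46.2
(621.6, 126.3) [622.6 127.2] off 1.4 168
(641, 38.4) [641.9  38.6] off 0.9 191
(660.4, -49.5) [660.9 -49.1] off 0.6 201
(679.8, -137.4) [ 680.5 -137.2] off 0.8 200
50.675
```

View pics/wf.png

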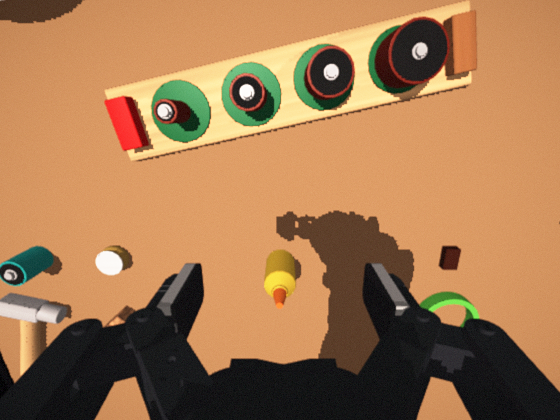

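View pics/scenef.png

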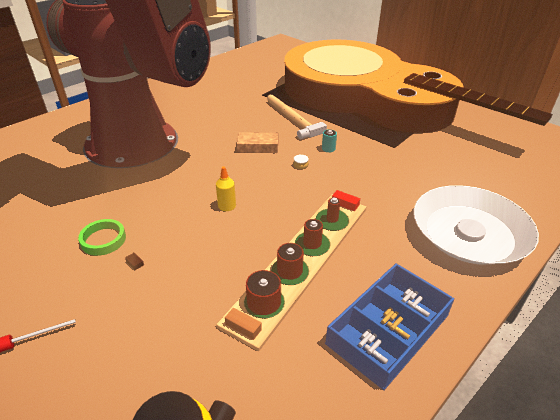

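Both pictures show the four drums upright in order from the red block: wrist view nuts at (165,111), (247,92), (331,72) and (420,51), each within 1.5 mm of its pad centre. In the scene view the bottle still stands at (226,190) and the turquoise drum at (330,140).

```bash
python3 -c "
from cell import r
print(r.close_job())"
```

```text
the job is handed in; nothing more can be done
None
```

I handed the job in at about 51 s: the 26, 38, 50 and 62 mm drums stand upright, nut up, in order from the red end, each measured within about 1.5 mm of its pad centre, and the glue bottle and turquoise look-alike were left untouched; the hand-in call gave no verdict.

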